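Steady the swinging hook and hang the slide rack to drain

TASK

The hook on the draining stand is swinging. Take the slide rack by its blue handle, gently steady the hook with a single light contact (of the rack's bail or your fingertips) until it is quite still, and only then slide the bail down along its shank into the hook and lower until you feel the hook take the weight, no further. Never strike the hook or force the rack down on it, keep the rack level, do not drop it, and leave it hanging level and still, with the other things on the bench undisturbed.

Things in the scene. Friction and masses are not known exactly. Their poses are not given: they have to be found in the camera images.
- rack: Steel slide-staining rack, 0.18 to 0.28 kg. Origin under the middle of its basket, z up, handle towards -x. Basket 56 (x) x 84 (y) mm; its six glass slides reach up to 30 mm. Side wires at y = +-42 mm rise to the bail; from them two thin wires run 118 mm high to the blue grip. It hangs level by the middle of the bail.
- rack_bail (a point): Middle and highest point of the bail's axis, 130 mm above the rack's underside. The bail is an 8 mm round steel bar that spans along the rack's y between the side wires, arched: 118 mm high at the sides. This point goes into the hook.
- rack_handle (a point): Centre of the blue soft-rubber grip: 36 (x) x 12 (y, to be pinched) x 30 mm, 100 mm towards -x from the bail, 120 mm above the rack's underside.
- stand: Draining stand fixed to the bench: drip tray 200 x 130 x 12 mm, behind it a column 14 mm thick and 370 mm high, on top a boom to -x that carries the hook. Origin under the column, z up, -x roughly towards the robot. Hook at swing 0, from its pin: shank 6 mm rod, straight at x = +13 mm from 51 mm below the pin down; bow 20 mm wide inside, its seat at x = 0, 130 mm below; tip at x = -17 mm, ends 20 mm above the seat.
- boom_end (a point): Point of the stand, 140 mm from the column's axis, 345 mm above the bench, where the hook's pin lies when its hanger is set highest. The hanger is clamped in the boom's end at a height that differs each time and is not measured: the pin is 0 to 30 mm below this point, the hook with it, so the hook's seat must be found by feel.
- swing (a joint): Angle of the hook on its pin, rad: 0 hanging straight down, positive when its lower end is swung towards the stand's -x (towards the robot). Free within +-1.2. The hook is steel, 0.15 kg, pin along the stand's y, almost without friction: let go at +0.3 to +0.5 at the start, it swings on for over a minute. Held aside it leans back with about 0.1 N per 0.1 rad.
- specimen_cup: White lidded specimen cup, 52 mm wide, 56 mm high, a bystander; origin under its centre. It stays where it is.
- marker: Red and white marker pen, 135 mm, lying, a bystander; it stays where it is.
- tube_lying_1: Blood tube with a purple cap, 79 mm, lying, a bystander; it stays where it is.

How it is judged:
By the outcome, as a careful person would: the job done as asked, in the order asked, and still so for the second after the job is handed in, with the robot touching nothing.
It also fails if it takes over 61 s, if anything falls off the work surface, if the arm or the gripper's body presses on something with over 40 N, if the wrist force passes 120 N, or if a joint passes its speed limit or range.

ROBOT

A 6-joint arm with a two-finger parallel gripper is mounted at the origin on a cart in front of the work surface, level with it; the furniture and walls round the work are solid. World frame = base frame: x ahead of the robot, y to its left, z up, the work surface at z = 0. Lengths are in m, angles in degrees, forces in N, time in s.
With the tool pointing down it reaches from about 0.4 to 0.825 m from the base axis. Payload 7 kg.
Tool frame: the origin (TCP) lies midway between the tips of the shut fingers; the grasp point (between the pads) lies 19 mm behind it; z points along the fingers, y is the line along which they close (so a half turn about z gives the same grasp; the last joint's range is limited). The gripper opens to 88 mm and grips with 3 to 60 N. Pads are 19 mm wide; open, the fingers measure 130 mm over their backs; the gripper's body (78 mm by 193 mm) begins 47 mm behind the grasp point.
Start: joints at [-59.582, 20.546, 0.682, 0, -70.136, -16.507], TCP at [0.162, -0.655, 0.227] pointing down, gripper open.
Joint ranges: [-176.03, 176.03], [-82.01, 121.73], [-58.28, 71.71], [-173.87, 95.51], [-174.79, -0.11], [-173.66, 173.66]. Speed limits (degrees/s): [136.94, 136.94, 172.46, 180, 180, 180].

INTERFACE

Orientations are given as [roll, pitch, yaw] about the fixed x, y, z axes, in that order (R = Rz(yaw) Ry(pitch) Rx(roll)).
In Python, from plant import * gives the robot as it stands.
- The arm moves only by the tool move_arm, never from a script. Its argument "commands" is a list of rows, each a list of 7 numbers: the shift along the world's x, y, z in mm, then the turn, a rotation vector about the world's x, y, z in degrees, then the opening in per cent of the stroke, from 0 (shut) to 100 (fully open). In form: [[x, y, z, rx, ry, rz, fingers], ...]. A call has 1 to 20 rows; each row shifts and turns the commanded pose from where the row before left it; what a row does not reach is not made up. A row lasts 1/10 s, in which the tool goes at most 50 mm and 8.59 degrees, less where a joint would pass 70% of its speed; a pose out of reach is approached as far as the arm can. A call with a gripper value outside its range is refused whole. The fingers move at their own pace and stop on an object; "squeeze" is the grip in N (left out, the last holds). Time passes only in rows, so rows that do not move let the fingers close. It gives the time, the measured TCP pose, the force and the opening at its end, in the units of the state.
- get_state(): the state, without advancing time (a new reading comes with each control period).
- capture(name): name is "scene" or "top"; returns a dict with "frame" (400x640x3 uint8, blue, green, red), "camera_matrix" (3x3 intrinsics, pixels), "world_to_cam" (4x4, takes a point from world to camera coordinates). Camera axes: x right, y up, looking along -z (the intrinsics and any distortion apply to the point x, -y, -z); pixel columns grow to the right and rows downward; lengths in m; the calibration is good to about 2 mm. A picture is of the moment at which its call begins. There is no depth.
- close_job(): hands the job in, once; it reports no verdict.
The state is a dict: "time_s": time; "joints": joint angles; "qd": joint speeds; "joint_torque": joint torques, N m; "tcp_pos": TCP position; "eef_rot": TCP orientation; "contact_force": force on the tool from outside, world axes, zero at the start; "moment": the same for the moment, N m; "gripper_width": finger opening in m.
Only numpy, scipy, OpenCV 4.12 (cv2) and the standard library are available. Lean on these libraries where they do the work, as an engineer would, in place of code of your own. Each camera call takes 0.05 s, during which the arm holds its last target. There are 200 camera calls.

## Working session

There is one attempt and no reset: what is moved stays moved. The work goes in short steps, Python scripts to look and compute and a tool call to move; the robot and the scene stay as the last step left them, time stands still between calls to the robot, and variables do not carry over. Pictures are saved under pics/ and viewed, on a budget of 10 in all, crops included, one or two more only if the job needs it, and the job is handed in when it is done.

Besides the shell and the picture viewer there is one more tool, called after "Request:" as name(argument=value, ...) on one line, values as JSON. move_arm: Moves the arm, as the interface text tells. Its arguments: {"type":"object","properties":{"commands":{"type":"array"},"squeeze":{"type":"number"}},"required":["commands"]}

```bash
ls; mkdir -p pics
python3 - <<'E'
from plant import *
import cv2,numpy as np
s=get_state();print({k:np.round(v,3) for k,v in s.items()})
for n in("scene","top"):
    c=capture(n);cv2.imwrite(f"pics/{n}0.png",c["frame"]);np.savez(f"pics/{n}0.npz",f=c["frame"],K=c["camera_matrix"],T=c["world_to_cam"]);print(n,c["camera_matrix"],c["world_to_cam"].round(3), c.keys())
E
```

```text
pics
{'time_s': np.float64(0.0), 'joints': array([-5.9580e+01,  2.0590e+01,  6.3300e-01, -2.2000e-02, -7.0137e+01,
       -1.6506e+01]), 'qd': array([ 0.005,  0.108,  0.009, -0.001,  0.115,  0.051]), 'joint_torque': array([ 1.0000e-03, -5.8272e+01,  2.9305e+01,  6.9970e+00,  7.0000e-03,
       -0.0000e+00]), 'tcp_pos': array([ 0.162, -0.655,  0.226]), 'eef_rot': array([ 1.79904e+02, -7.00000e-03, -1.66093e+02]), 'contact_force': array([ 0.337, -1.109,  1.436]), 'moment': array([0.002, 0.011, 0.003]), 'gripper_width': np.float64(0.088)}
scene [[454.68028603   0.         318.12655671]
 [  0.         454.68028603 201.05635151]
 [  0.           0.           1.        ]] [[-0.56  -0.829  0.019  0.465]
 [ 0.384 -0.239  0.892 -0.332]
 [-0.734  0.506  0.452 -0.876]
 [ 0.     0.     0.     1.   ]] dict_keys(['frame', 'camera_matrix', 'world_to_cam'])
top [[443.16412065   0.         313.94227959]
 [  0.         443.16412065 204.25810007]
 [  0.           0.           1.        ]] [[-0.008 -1.    -0.027  0.214]
 [ 0.99  -0.012  0.143 -0.565]
 [-0.144 -0.026  0.989 -1.232]
 [ 0.     0.     0.     1.   ]] dict_keys(['frame', 'camera_matrix', 'world_to_cam'])
```

View pics/scene0.png

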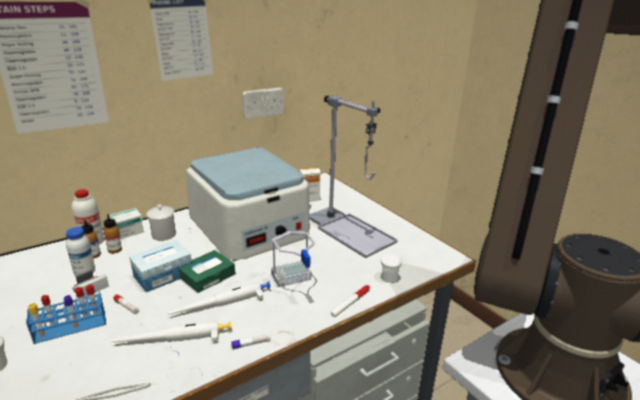

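View pics/top0.png

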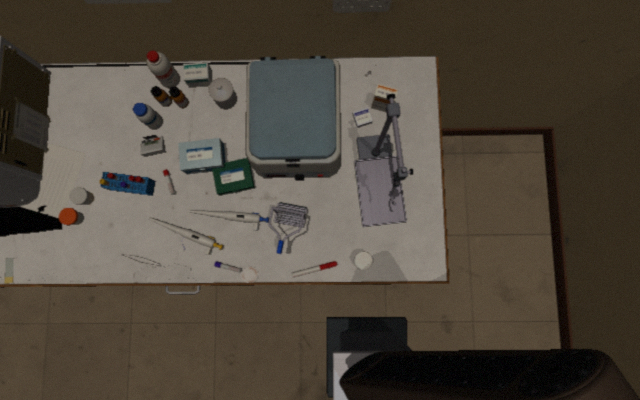

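```bash
cat > h.py <<'E'
import numpy as np,cv2
def load(n):
    d=np.load(f"pics/{n}.npz");return d["f"],d["K"],d["T"]
def snap(cam,name):
    from plant import capture
    c=capture(cam);np.savez(f"pics/{name}.npz",f=c["frame"],K=c["camera_matrix"],T=c["world_to_cam"]);return c["frame"],c["camera_matrix"],c["world_to_cam"]
def ray(K,T,uv):
    p=np.linalg.solve(K,[uv[0],uv[1],1]);d=T[:3,:3].T@(p*[1,-1,-1]);o=-T[:3,:3].T@T[:3,3];return o,d/np.linalg.norm(d)
def onz(K,T,uv,z):
    o,d=ray(K,T,uv);return o+d*(z-o[2])/d[2]
def tri(a,b):
    (o1,d1),(o2,d2)=a,b
    t=np.linalg.lstsq(np.c_[d1,-d2],o2-o1,rcond=None)[0];p,q=o1+t[0]*d1,o2+t[1]*d2
    return (p+q)/2,np.linalg.norm(p-q)
def proj(K,T,P):
    c=T[:3,:3]@np.asarray(P)+T[:3,3];p=K@(c*[1,-1,-1]);return p[:2]/p[2]
def blobs(f,lo,hi,amin=8):
    m=cv2.inRange(cv2.cvtColor(f,cv2.COLOR_BGR2HSV),np.array(lo),np.array(hi))
    n,l,s,c=cv2.connectedComponentsWithStats(m);return [(c[i].round(1),s[i]) for i in range(1,n) if s[i][4]>=amin]
E
python3 - <<'E'
from h import *
t,K,T=load("top0");s,K2,T2=load("scene0")
up=lambda f,r,c,h,w,k:cv2.resize(f[r:r+h,c:c+w],None,fx=k,fy=k,interpolation=cv2.INTER_CUBIC)
cv2.imwrite("pics/c1.png",np.vstack([np.hstack([up(t,195,255,60,80,5),up(s,220,255,60,80,5)]),np.hstack([up(t,85,345,75,100,4),up(s,85,310,75,100,4)])]))
for n,f in(("top",t),("scene",s)):
  for b in blobs(f,(105,150,60),(130,255,255)): print(n,"blue",b)
E
```

```text
top blue (array([139.4, 108.7]), array([134, 104,  12,  11, 106], dtype=int32))
top blue (array([121.9, 183.2]), array([118, 181,  11,   7,  36], dtype=int32))
top blue (array([263.5, 218.9]), array([260, 218,   8,   3,  15], dtype=int32))
top blue (array([279.7, 246.3]), array([277, 241,   6,  12,  45], dtype=int32))
top blue (array([217.2, 263.9]), array([215, 262,   5,   5,  16], dtype=int32))
scene blue (array([ 75. , 232.6]), array([ 67, 228,  17,  11, 141], dtype=int32))
scene blue (array([305.1, 257.8]), array([302, 250,   7,  17,  88], dtype=int32))
scene blue (array([ 67.6, 300.5]), array([ 65, 296,   7,   9,  46], dtype=int32))
scene blue (array([235.7, 343.8]), array([233, 341,   7,   6,  34], dtype=int32))
```

View pics/c1.png

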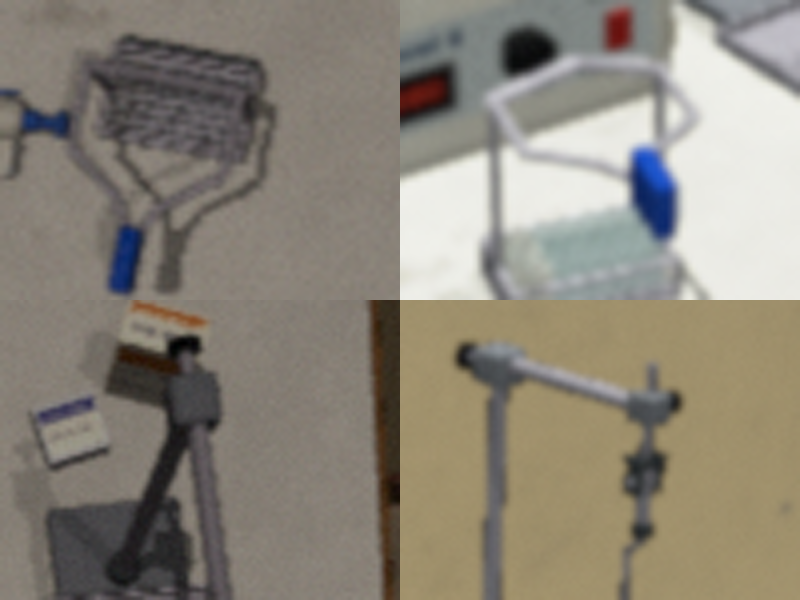

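Run:
```python
from h import *
t,K,T=load("top0");s,K2,T2=load("scene0")
np.set_printoptions(precision=4,suppress=True)
print("cams",ray(K,T,(0,0))[0],ray(K2,T2,(0,0))[0])
P,e=tri(ray(K,T,(279.7,246.3)),ray(K2,T2,(305.1,257.8)));print("handle",P,e)
# grip axis in top mask
m=cv2.inRange(cv2.cvtColor(t,cv2.COLOR_BGR2HSV),np.array((105,150,60)),np.array((130,255,255)))[238:256,270:290]
ys,xs=np.nonzero(m);l=cv2.fitLine(np.c_[xs,ys].astype(np.float32),cv2.DIST_L2,0,.01,.01).ravel();print("grip line",l)
a=onz(K,T,(279.7,246.3),.12);b=onz(K,T,(279.7+5*l[0],246.3+5*l[1]),.12);d=a-b;print("axis yaw",np.degrees(np.arctan2(d[1],d[0])),a)
# basket outline mask dark? bail corners: both views
L,e1=tri(ray(K,T,(271.5,208)),ray(K2,T2,(273,240)));print("bail L?",L,e1)
R,e2=tri(ray(K,T,(306,215)),ray(K2,T2,(314,243.6)));print("bail R?",R,e2)
# stand
for n,u,v in(("colclamp",(393.5,184-100+100-84),(334.5,101)),("boomend",(400,172.5),(372.5,111.3))):print(n,u,tri(ray(K,T,u),ray(K2,T2,v)))
print("base",onz(K,T,(376,152.5),.012))
for n,lo,hi in(("red",(0,150,80),(8,255,255)),("red2",(172,150,80),(180,255,255)),("purple",(118,100,60),(150,255,255))):
  for c,b in blobs(t,lo,hi):
    if c[0]>200:print(n,c,onz(K,T,c,.01))
print("cup",onz(K,T,(363,260),.056))
# tray mask in top: bluish grey
cv2.imwrite("pics/c2.png",np.hstack([cv2.resize(t[130:230,340:420],None,fx=5,fy=5,interpolation=cv2.INTER_CUBIC),cv2.resize(s[90:190,320:400][:, :60],None,fx=5,fy=5,interpolation=cv2.INTER_CUBIC)]))
```

```text
cams [0.3842 0.1751 1.3056] [-0.2551  0.75    0.6827]
handle [0.4439 0.2987 0.1212] 0.0007349761699549199
grip line [ 0.1983 -0.9802  9.7333  8.3333]
axis yaw 168.6691464726848 [0.4438 0.2985 0.12  ]
bail L? [0.5475 0.3214 0.1201] 0.0006286462972036589
bail R? [0.5279 0.2253 0.0892] 0.009796732225834381
colclamp (393.5, 100) (array([0.748 , 0.0175, 0.364 ]), np.float64(0.011535888098270657))
boomend (400, 172.5) (array([0.585 , 0.014 , 0.3737]), np.float64(0.002710165247803823))
base [0.7261 0.0221 0.012 ]
red [327.6 265.1] [0.3938 0.1708 0.01  ]
purple [217.4 264. ] [0.3995 0.4919 0.01  ]
cup [0.4068 0.072  0.056 ]
```

View pics/c2.png

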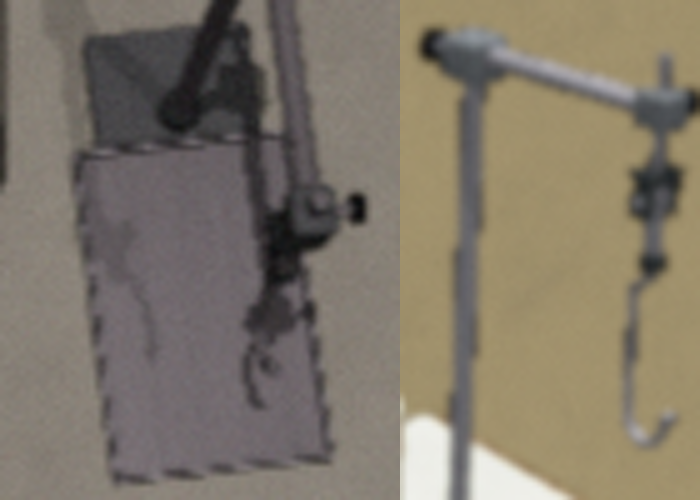

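Run:
```python
from h import *
t,K,T=load("top0");s,K2,T2=load("scene0")
np.set_printoptions(precision=4,suppress=True)
C=[onz(K,T,u,.012) for u in((363.6,226.4),(406,222),(399,158),(356,161))]
for i in range(4):
  d=C[(i+1)%4]-C[i];print(C[i],np.linalg.norm(d),np.degrees(np.arctan2(d[1],d[0])))
B,e=tri(ray(K,T,(402.6,171.6)),ray(K2,T2,(372.4,111.6)));print("boom block",B,e)
base=onz(K,T,(376,152.5),.012);print(base)
d=(B-base)[:2];print("len",np.linalg.norm(d),"dir",np.degrees(np.arctan2(d[1],d[0])))
# tray back/front mids
f=(C[0]+C[1])/2;b=(C[2]+C[3])/2;d=f-b;print("tray dir",np.degrees(np.arctan2(d[1],d[0])),f,b)
# pin height: ray from scene nearest the vertical through boom end
for th in (None,):
  o,dd=ray(K2,T2,(370.4,143));
  k=np.dot(B[:2]-o[:2],dd[:2])/np.dot(dd[:2],dd[:2]);print("pin on ray",o+k*dd)
```

```text
[0.5049 0.0644 0.012 ] 0.12419315810927929 -84.63794262169877
[ 0.5165 -0.0593  0.012 ] 0.19223351658573248 4.055395105858398
[ 0.7083 -0.0457  0.012 ] 0.1282408629308381 93.27124558663972
[0.701  0.0823 0.012 ] 0.19686264911709997 -174.76055489890314
boom block [0.5884 0.0091 0.3713] 0.00041651009853742234
[0.7261 0.0221 0.012 ]
len 0.13833935023565982 dir -174.61505462087774
tray dir -175.3455362401177 [0.5107 0.0025 0.012 ] [0.7046 0.0183 0.012 ]
pin on ray [0.588  0.0086 0.2888]
```

Request:
move_arm(commands=[[26, 36, 0, 0, 0, -2, 100], [26, 36, 0, 0, 0, -2, 100], [26, 36, 0, 0, 0, -2, 100], [26, 36, 0, 0, 0, -2, 100], [26, 36, 0, 0, 0, -2, 100], [26, 36, 0, 0, 0, -2, 100], [26, 36, 0, 0, 0, -2, 100], [26, 36, 0, 0, 0, -2, 100], [26, 36, 0, 0, 0, -2, 100], [26, 36, 0, 0, 0, -2, 100], [0, 42, 0, 0, 0, -2, 100], [0, 42, 0, 0, 0, -2, 100], [0, 42, 0, 0, 0, -1, 100], [0, 42, 0, 0, 0, 0, 100], [0, 42, 0, 0, 0, 0, 100], [0, 42, 0, 0, 0, 0, 100], [0, 42, 0, 0, 0, 0, 100]])

```text
time_s: 1.8
tcp_pos: [0.4217, 0.0004, 0.2266]
eef_rot: [180.0, 0.0, 168.9]
contact_force: [1.8, 1.0, 0.0]
gripper_width: 0.0883
```

Request:
move_arm(commands=[[3, 43, 0, 0, 0, 0, 100], [3, 43, 0, 0, 0, 0, 100], [3, 43, 0, 0, 0, 0, 100], [3, 43, 0, 0, 0, 0, 100], [3, 43, 0, 0, 0, 0, 100], [3, 43, 0, 0, 0, 0, 100], [4, 40, 0, 0, 0, 0, 100], [0, 0, -20, 0, 0, 0, 100], [0, 0, -20, 0, 0, 0, 100], [0, 0, -10, 0, 0, 0, 100], [0, 0, 0, 0, 0, 0, 100]])

```text
time_s: 2.9
tcp_pos: [0.4435, 0.2959, 0.1751]
eef_rot: [-179.8, -0.1, 168.9]
contact_force: [0.5, -0.1, 0.8]
gripper_width: 0.0873
```

Run:
```python
from h import *
from plant import get_state
print(get_state()["tcp_pos"])
fs=[];ts=[]
for i in range(16):
    ts.append(get_state()["time_s"]);f,K2,T2=snap("scene","sw");fs.append(f)
np.savez("pics/series1.npz",f=np.array(fs),t=ts,K=K2,T=T2)
F=np.array(fs)[:,85:190,320:400].astype(np.int16)
med=np.median(F,0)
sd=F.std(0).sum(-1);ys,xs=np.nonzero(sd>25);print(ts[0],ts[-1],"moving box",xs.min()+320,xs.max()+320,ys.min()+85,ys.max()+85)
t,K,T=snap("top","top1")
cv2.imwrite("pics/s1.png",np.vstack([np.hstack([cv2.resize(fs[i][100:190,345:395],None,fx=3,fy=3,interpolation=cv2.INTER_CUBIC) for i in (0,2,4,6,8)]),cv2.resize(t[190:270,240:340],(750,300)[:2],interpolation=cv2.INTER_CUBIC)]))
```

```text
[0.44354887 0.29594636 0.1750662 ]
2.9 3.65 moving box 320 386 85 189
```

View pics/s1.png

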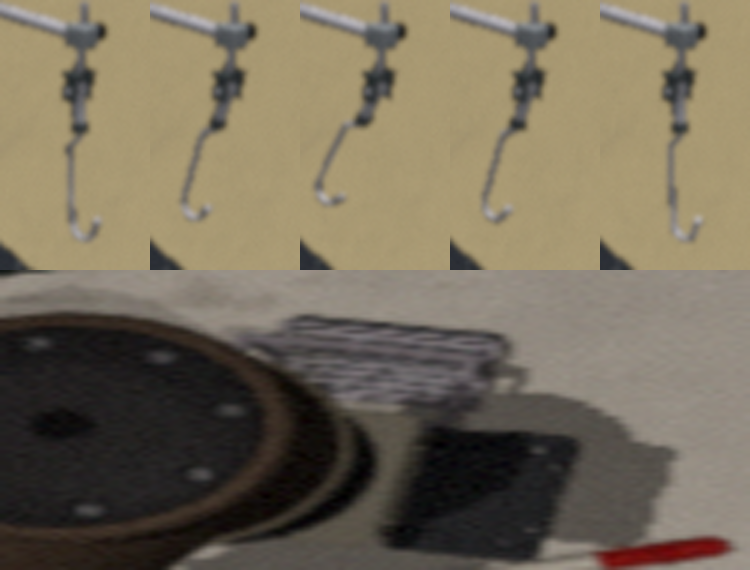

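Request:
move_arm(commands=[[0, 3, -15, 0, 0, 0, 100], [0, 0, -20, 0, 0, 0, 100], [0, 0, -20, 0, 0, 0, 100], [0, 0, -12, 0, 0, 0, 100], [0, 0, -7, 0, 0, 0, 100], [0, 0, 0, 0, 0, 0, 60], [0, 0, 0, 0, 0, 0, 20], [0, 0, 0, 0, 0, 0, 0], [0, 0, 0, 0, 0, 0, 0], [0, 0, 0, 0, 0, 0, 0], [0, 0, 0, 0, 0, 0, 0], [0, 0, 0, 0, 0, 0, 0]], squeeze=35)

```text
time_s: 4.95
tcp_pos: [0.4443, 0.2998, 0.1027]
eef_rot: [180.0, 0.0, 168.9]
contact_force: [-0.7, 0.4, -0.6]
gripper_width: 0.0372
```

Run:
```python
from h import *
d=np.load("pics/series1.npz");F=d["f"].astype(np.int16);t=d["t"];K2=d["K"];T2=d["T"]
base=np.array([.7261,.0221,0]);ux=np.array([np.cos(np.radians(5.2)),np.sin(np.radians(5.2)),0])
bg=np.percentile(F,75,axis=0)
# pin from scene ray with plane through stand axis
def onplane(uv):
    o,dd=ray(K2,T2,uv);n=np.array([-ux[1],ux[0],0]);return o+dd*(n@(base-o))/(n@dd)
p=onplane((371,126.7));print("pin",p,"xs",(p-base)@ux)
pin=base-.14*ux;pin[2]=.330
# seat/hook lowest: motion mask lower part
th=[]
for i in range(len(t)):
    m=(np.abs(F[i]-bg).sum(-1)>60)[150:178,345:395];ys,xs=np.nonzero(m)
    # shank: rows 150-165, map mean to angle
    ang=[]
    for r in range(150,166):
        q=xs[ys+150==r]
        if len(q)and q.max()-q.min()<6:
            P=onplane((345+q.mean(),r));v=P-pin;x=v@ux;z=v[2];rr=np.hypot(x,z);ang.append(np.arctan2(-x,-z)+np.arcsin(13e-3/rr))
    th.append(np.median(ang) if ang else np.nan)
print(np.round(np.c_[t,th],3).tolist())
```

```text
pin [0.58919927 0.00964106 0.33210395] xs -0.1374664910603881
[[2.9, 0.097], [2.95, -0.097], [3.0, -0.288], [3.05, -0.42], [3.1, -0.469], [3.15, -0.409], [3.2, -0.276], [3.25, -0.087], [3.3, 0.115], [3.35, 0.275], [3.4, 0.354], [3.45, 0.345], [3.5, 0.275], [3.55, 0.097], [3.6, -0.085], [3.65, -0.272]]
```

Request:
move_arm(commands=[[0, 0, 0, 0, 0, 0, 0], [0, 0, 0, 0, 0, 0, 0], [0, 0, 0, 0, 0, 0, 0], [0, 0, 0, 0, 0, 0, 0], [0, 0, 0, 0, 0, 0, 0], [0, 0, 0, 0, 0, 0, 0]])

```text
time_s: 5.55
tcp_pos: [0.4442, 0.2998, 0.1025]
eef_rot: [-180.0, -0.0, 168.9]
contact_force: [0.1, -0.4, -0.8]
gripper_width: 0.0121
```

Request:
move_arm(commands=[[0, 0, 2, 0, 0, 0, 0], [0, 0, 5, 0, 0, 0, 0], [0, 0, 10, 0, 0, 0, 0], [0, 0, 15, 0, 0, 0, 0], [-2, 0, 18, 0, 0, 0, 0], [-5, 0, 15, 0, 0, 0, 0], [-5, 0, 10, 0, 0, 0, 0], [-5, 0, 5, 0, 0, 0, 0], [0, 0, 0, 0, 0, 0, 0], [0, 0, 0, 0, 0, 0, 0]])

```text
time_s: 6.55
tcp_pos: [0.4269, 0.2997, 0.1822]
eef_rot: [-180.0, -0.0, 168.9]
contact_force: [-0.1, -0.0, -2.3]
gripper_width: 0.012
```

Run:
```python
from h import *
from plant import get_state
s,K2,T2=snap("scene","sc2");st=get_state();print(st["contact_force"],st["moment"],st["gripper_width"])
cv2.imwrite("pics/c3.png",cv2.resize(s[150:310,230:350],None,fx=3.6,fy=3.6,interpolation=cv2.INTER_CUBIC))
```

```text
[-0.23902646  1.27894649 -3.40464481] [0.0006587  0.18764798 0.03177417] 0.012104622119701895
```

View pics/c3.png

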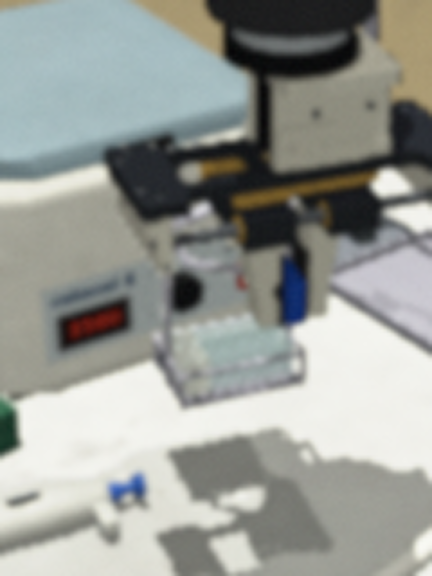

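Request:
move_arm(commands=[[-2, -10, 3, 0, 0, 1, 0], [-3, -20, 5, 0, 0, 1.3, 0], [-4, -30, 6, 0, 0, 1.5, 0], [-3, -30, 6, 0, 0, 1.5, 0], [-3, -30, 6, 0, 0, 1.5, 0], [0, -30, 6, 0, 0, 1.5, 0], [0, -30, 6, 0, 0, 1.5, 0], [0, -30, 5, 0, 0, 1.5, 0], [0, -30, 4, 0, 0, 1.5, 0], [0, -30, 3, 0, 0, 1.5, 0], [0, -20, 1, 0, 0, 1, 0], [0, -10, 0, 0, 0, 0.7, 0], [0, -6, 0, 0, 0, 0.3, 0], [0, 0, 0, 0, 0, 0, 0], [0, 0, 0, 0, 0, 0, 0]], squeeze=50)

```text
time_s: 8.1
tcp_pos: [0.4122, -0.0061, 0.2334]
eef_rot: [-180.0, -0.0, -174.8]
contact_force: [1.2, 0.1, -3.2]
gripper_width: 0.012
```

```bash
cat > swing.py <<'E'
from h import *
from plant import get_state
import sys
from scipy.optimize import curve_fit
def run(n,name):
    fs=[];ts=[]
    for i in range(n):
        ts.append(get_state()["time_s"]);f,K2,T2=snap("scene","sw");fs.append(f)
    np.savez(f"pics/{name}.npz",f=np.array(fs),t=ts,K=K2,T=T2)
    return np.array(fs),np.array(ts),K2,T2
E
python3 - <<'E'
from swing import *
fs,ts,K2,T2=run(14,"series2")
print(get_state()["time_s"],get_state()["contact_force"],get_state()["moment"])
t,K,T=snap("top","top2")
cv2.imwrite("pics/s2.png",np.hstack([cv2.resize(fs[i][110:230,340:440],None,fx=4,fy=4,interpolation=cv2.INTER_CUBIC) for i in (0,5)]))
E
```

```text
8.8 [-0.63974898 -0.25721063 -2.64308247] [-0.02730528  0.26696938  0.0072222 ]
```

View pics/s2.png

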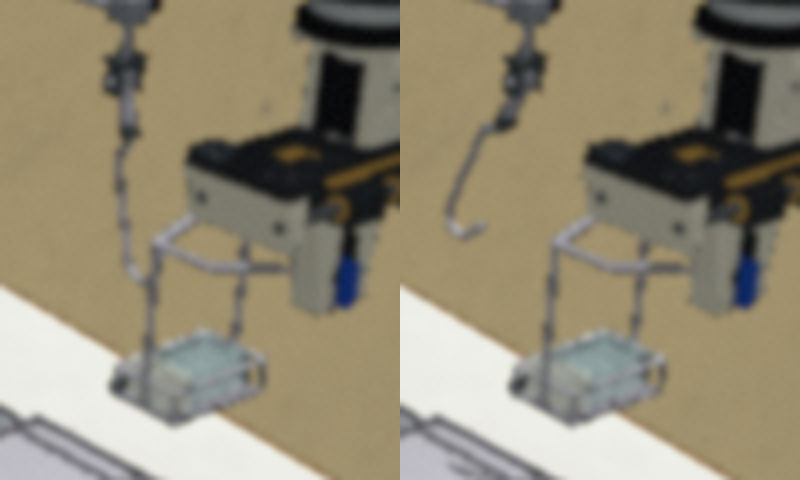

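```bash
cat >> swing.py <<'E'
U=np.array([np.cos(np.radians(5.2)),np.sin(np.radians(5.2)),0])
PIN=np.array([.5893,.0096,.331])
def onplane(K,T,uv,off=0.):
    o,dd=ray(K,T,uv);n=np.array([-U[1],U[0],0]);return o+dd*(n@(PIN-o)+off)/(n@dd)
def angles(F,bg,K,T,r0=150,r1=166,c0=345,c1=376,thr=60):
    th=[]
    for f in F:
        m=(np.abs(f.astype(np.int16)-bg).sum(-1)>thr);ang=[]
        for r in range(r0,r1):
            q=np.nonzero(m[r,c0:c1])[0]
            if len(q) and q.max()-q.min()<6:
                v=onplane(K,T,(c0+q.mean(),r))-PIN;x=v@U;rr=np.hypot(x,v[2]);ang.append(np.arctan2(-x,-v[2])+np.arcsin(13e-3/rr))
        th.append(np.median(ang) if len(ang)>3 else np.nan)
    return np.array(th)
E
python3 - <<'E'
from swing import *
T_=[];A_=[]
for n in("series1","series2"):
    d=np.load(f"pics/{n}.npz");F=d["f"];bg=np.percentile(F.astype(np.int16),75,axis=0)
    a=angles(F,bg,d["K"],d["T"]);ok=~np.isnan(a);T_+=list(d["t"][ok]);A_+=list(a[ok]);print(np.round(a,3))
m=lambda t,A,g,w,p,c:A*np.exp(-g*t)*np.cos(w*t+p)+c
best=min((curve_fit(m,T_,A_,[.4,.0,w,p,0],maxfev=5000) for w in np.arange(9.2,10.1,.15) for p in(0,2,4)),key=lambda r:np.sum((m(np.array(T_),*r[0])-A_)**2))
p=best[0];print(p,"rms",np.sqrt(np.mean((m(np.array(T_),*p)-A_)**2)))
w=p[2];k=np.arange(0,60);tp=(2*np.pi*k-p[3]+(np.pi if p[0]<0 else 0))/w;print("T",2*np.pi/w,"pos peaks",tp[(tp>8.5)&(tp<13)].round(3))
K,T=d["K"],d["T"]
# rack corner L seen at (379.5,170.75): on plane y_s=+42
P=onplane(K,T,(379.5,170.75),.042);print("corner stand x",(P-PIN)@U,"z",P[2],"expected x",(np.array([.4122,-.0061,0])-PIN*[1,1,0])@U+.1, "z",.2334+.0275-.012)
E
```

```text
[ 0.126 -0.069 -0.261 -0.393 -0.442 -0.382 -0.248 -0.055  0.14   0.304
  0.383  0.373  0.304  0.134 -0.055 -0.245]
[ 0.211  0.031 -0.146 -0.309 -0.395 -0.397 -0.305 -0.15   0.038  0.205
  0.335  0.375  0.339  0.211]
[ 0.43414809  0.01208808  9.61750261  4.7599336  -0.01312197] rms 0.005534979846619043
T 0.6533073669162082 pos peaks [ 8.651  9.305  9.958 10.611 11.265 11.918 12.571]
corner stand x -0.0794313547128994 z 0.24871665249198643 expected x -0.07779405850399351 z 0.2489
```

Request:
move_arm(commands=[[3, 0.3, 0, 0, 0, 0, 0], [6, 0.5, 0, 0, 0, 0, 0], [8, 0.7, 0, 0, 0, 0, 0], [8, 0.7, 0, 0, 0, 0, 0]])

```text
time_s: 9.25
tcp_pos: [0.4382, -0.0039, 0.2336]
eef_rot: [-180.0, 0.0, -174.8]
contact_force: [-0.2, -0.2, -1.3]
gripper_width: 0.0116
```

Request:
move_arm(commands=[[8, 0.7, 0, 0, 0, 0, 0], [8, 0.7, 0, 0, 0, 0, 0], [5, 0.5, 0, 0, 0, 0, 0], [3.4, 0.3, 0, 0, 0, 0, 0], [0, 0, 0, 0, 0, 0, 0], [0, 0, 0, 0, 0, 0, 0], [0, 0, 0, 0, 0, 0, 0], [0, 0, 0, 0, 0, 0, 0], [0, 0, 0, 0, 0, 0, 0], [0, 0, 0, 0, 0, 0, 0]])

```text
time_s: 10.25
tcp_pos: [0.4616, -0.0017, 0.2337]
eef_rot: [180.0, 0.0, -174.8]
contact_force: [0.1, -0.1, -3.4]
gripper_width: 0.0114
```

Run:
```python
from swing import *
fs,ts,K,T=run(16,"series3")
bg=np.percentile(fs.astype(np.int16),75,axis=0)
a=angles(fs,bg,K,T,r0=146,r1=163,c1=372);p=[0.43414809,0.01208808,9.61750261,4.7599336,-0.01312197]
m=p[0]*np.exp(-p[1]*ts)*np.cos(p[2]*ts+p[3])+p[4]
print(np.round(np.c_[ts,a,m],3).tolist());print(get_state()["time_s"],get_state()["tcp_pos"])
```

```text
[[10.25, -0.382, -0.376], [10.3, -0.393, -0.392], [10.35, -0.315, -0.323], [10.4, -0.166, -0.184], [10.45, 0.001, -0.006], [10.5, 0.174, 0.17], [10.55, nan, 0.305], [10.6, nan, 0.367], [10.65, nan, 0.342], [10.7, 0.173, 0.238], [10.75, 0.056, 0.076], [10.8, -0.108, -0.105], [10.85, -0.274, -0.266], [10.9, -0.375, -0.369], [10.95, -0.39, -0.391], [11.0, -0.315, -0.328]]
11.05 [ 0.46167086 -0.00179268  0.23356104]
```

Request:
move_arm(commands=[[0, 0, 0, 0, 0, 0, 0], [2, 0.2, 0, 0, 0, 0, 0], [11.5, 1, 0, 0, 0, 0, 0], [24.4, 2.2, 0, 0, 0, 0, 0], [22.2, 2, 0, 0, 0, 0, 0], [5.2, 0.5, 0, 0, 0, 0, 0], [0.5, 0, 0, 0, 0, 0, 0], [0, 0, 0, 0, 0, 0, 0], [0, 0, 0, 0, 0, 0, 0], [0, 0, 0, 0, 0, 0, 0]])

```text
time_s: 12.05
tcp_pos: [0.527, 0.004, 0.2338]
eef_rot: [180.0, 0.0, -174.8]
contact_force: [-0.9, 0.8, -4.0]
gripper_width: 0.0118
```

Run:
```python
from swing import *
fs,ts,K,T=run(6,"series4");s=get_state();print(s["contact_force"],s["moment"])
cv2.imwrite("pics/s4.png",np.hstack([cv2.resize(fs[i][110:230,320:420],None,fx=4,fy=4,interpolation=cv2.INTER_CUBIC) for i in (0,5)]))
g=fs[:,130:200,320:380].astype(float);print("frame diffs",[np.abs(g[i]-g[0]).mean().round(2) for i in range(1,6)])
```

```text
[-0.67263175  0.62880434 -2.78461952] [-0.08183655  0.51006141  0.05343226]
frame diffs [np.float64(1.52), np.float64(1.67), np.float64(1.91), np.float64(1.99), np.float64(2.06)]
```

View pics/s4.png

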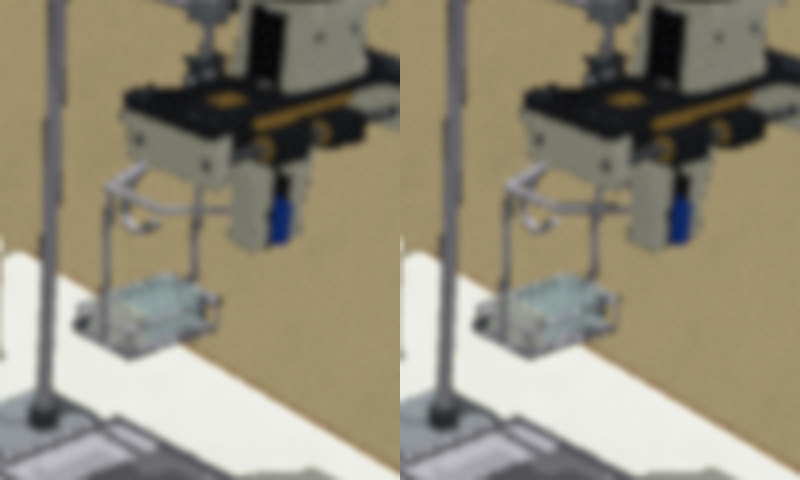

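Request:
move_arm(commands=[[-1, -0.1, 0, 0, 0, 0, 0], [-2, -0.2, 0, 0, 0, 0, 0], [-2.5, -0.2, 0, 0, 0, 0, 0], [-2.5, -0.2, 0, 0, 0, 0, 0], [-2.5, -0.2, 0, 0, 0, 0, 0], [-2.5, -0.3, 0, 0, 0, 0, 0], [-2.5, -0.2, 0, 0, 0, 0, 0], [-2.5, -0.2, 0, 0, 0, 0, 0], [-2.2, -0.2, 0, 0, 0, 0, 0], [-2, -0.2, 0, 0, 0, 0, 0], [-1.6, -0.2, 0, 0, 0, 0, 0], [-1.2, -0.1, 0, 0, 0, 0, 0], [-1, -0.1, 0, 0, 0, 0, 0], [-0.7, 0, 0, 0, 0, 0, 0], [-0.5, 0, 0, 0, 0, 0, 0], [-0.4, 0, 0, 0, 0, 0, 0], [-0.3, 0, 0, 0, 0, 0, 0], [0, 0, 0, 0, 0, 0, 0], [0, 0, 0, 0, 0, 0, 0]])

```text
time_s: 14.25
tcp_pos: [0.4996, 0.0017, 0.2336]
eef_rot: [-180.0, 0.0, -174.8]
contact_force: [-0.1, -0.3, -2.5]
gripper_width: 0.0115
```

Run:
```python
from swing import *
fs,ts,K,T=run(10,"series5");s=get_state();print(s["tcp_pos"],s["contact_force"],s["time_s"])
g=fs[:,110:200,320:380].astype(float);sd=cv2.GaussianBlur(g.mean(-1).std(0),(3,3),0);print("max sd",sd.max(),np.unravel_index(sd.argmax(),sd.shape),"median",np.median(sd))
cv2.imwrite("pics/s5.png",cv2.resize(fs[9][105:215,320:420],None,fx=5.4,fy=5.4,interpolation=cv2.INTER_CUBIC))
for nm,P in(("seat",PIN-[0,0,.13]),("bail",s["tcp_pos"]+.1*U+[0,0,.0275])):print(nm,(proj(K,T,P)-[320,105])*5.4)
```

```text
[0.49955939 0.00169233 0.23354609] [-0.65309316 -0.16593013 -3.81718862] 14.75
max sd 4.867612622802921 (np.int64(74), np.int64(41)) median 0.6805854461457044
seat [256.25655152 373.44921542]
bail [249.90150863 253.44654803]
```

View pics/s5.png

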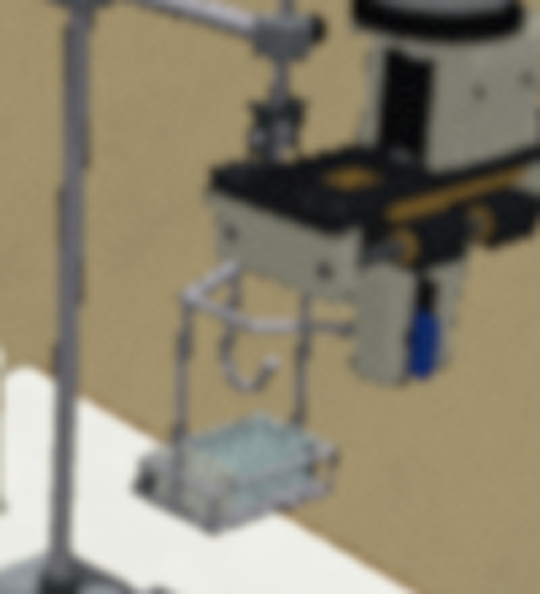

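Run:
```python
from swing import *
f2=[];ts=[]
for nm in("series5",):
    fs=np.load(f"pics/{nm}.npz")["f"]
    for (r0,r1,c0,c1,n) in((167,179,358,375,"bow"),(180,205,343,385,"basket")):
        g=fs[:,r0:r1,c0:c1].astype(np.float32).mean(-1)
        print(n,[np.round(cv2.phaseCorrelate(g[0],x,cv2.createHanningWindow(g[0].shape[::-1],cv2.CV_32F))[0],2).tolist() for x in g[1:]])
```

```text
bow [[0.0, 0.23], [0.01, -0.11], [-0.0, 0.21], [-0.02, 0.16], [0.08, 0.07], [-0.06, 0.12], [-0.12, 0.16], [0.03, 0.13], [0.03, 0.26]]
basket [[0.35, 0.45], [0.44, 0.51], [0.61, 0.39], [0.6, 0.38], [0.48, 0.5], [0.52, 0.45], [0.6, 0.71], [0.58, 0.6], [0.47, 0.51]]
```

Request:
move_arm(commands=[[0, 0, -1, 0, 0, 0, 0], [0, 0, -2, 0, 0, 0, 0], [0, 0, -2, 0, 0, 0, 0], [0, 0, -2, 0, 0, 0, 0], [0, 0, -2, 0, 0, 0, 0], [0, 0, -2, 0, 0, 0, 0], [0, 0, -2, 0, 0, 0, 0], [0, 0, -2, 0, 0, 0, 0], [0, 0, -2, 0, 0, 0, 0], [0, 0, -2, 0, 0, 0, 0], [0, 0, -2, 0, 0, 0, 0], [0, 0, -2, 0, 0, 0, 0], [0, 0, -2, 0, 0, 0, 0], [0, 0, -2, 0, 0, 0, 0], [0, 0, -1, 0, 0, 0, 0], [0, 0, 0, 0, 0, 0, 0], [0, 0, 0, 0, 0, 0, 0]])

```text
time_s: 16.45
tcp_pos: [0.4996, 0.0017, 0.2056]
eef_rot: [-180.0, -0.0, -174.8]
contact_force: [-0.6, 0.0, -2.6]
gripper_width: 0.0119
```

Run:
```python
from swing import *
fs,ts,K,T=run(8,"series6");s=get_state();print(s["tcp_pos"],s["contact_force"],s["moment"],s["time_s"])
f=np.median(fs,0).astype(np.uint8)
cv2.imwrite("pics/s6.png",cv2.resize(f[145:215,335:405],None,fx=8,fy=8,interpolation=cv2.INTER_CUBIC))
V=np.array([-U[1],U[0],0])
for nm,P in(("seat",PIN-[0,0,.13]),("bail",s["tcp_pos"]+.1*U+[0,0,.0275]),("L",s["tcp_pos"]+.1*U+.042*V+[0,0,.0155])
 ,("bskt +x+y",s["tcp_pos"]+.128*U+.042*V+[0,0,-.1025]),("bskt -x+y",s["tcp_pos"]+.072*U+.042*V+[0,0,-.1025]),("bskt -x-y",s["tcp_pos"]+.072*U-.042*V+[0,0,-.1025])):print(nm,((proj(K,T,P)-[335,145])*8).round(0))
```

```text
[0.49957704 0.00171294 0.20560865] [ 0.20886075  0.41898388 -2.70768061] [-0.06464185  0.28549278  0.02624087] 16.85
seat [260. 233.]
bail [244. 135.]
L [150. 198.]
bskt +x+y [ 76. 487.]
bskt -x+y [188. 549.]
bskt -x-y [362. 479.]
```

View pics/s6.png

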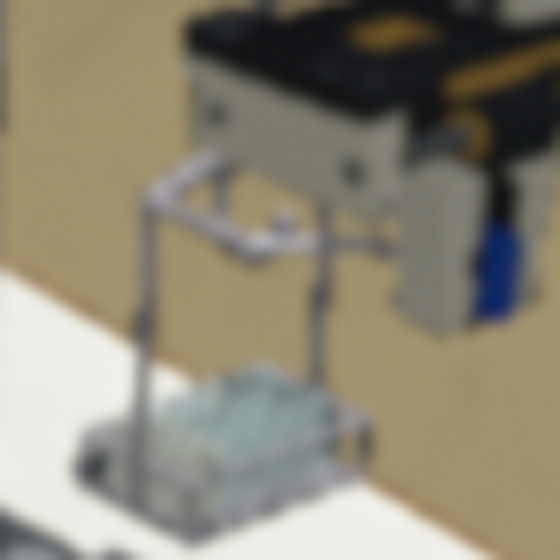

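Request:
move_arm(commands=[[-0.2, 0, 0, 0, 0, 0, 0], [-0.2, 0, -0.5, 0, 0, 0, 0], [-0.2, 0, -0.5, 0, 0, 0, 0], [-0.2, 0, -0.5, 0, 0, 0, 0], [-0.2, 0, -0.5, 0, 0, 0, 0], [-0.2, 0, -0.5, 0, 0, 0, 0], [-0.2, 0, -0.5, 0, 0, 0, 0], [-0.2, -0.1, -0.5, 0, 0, 0, 0], [-0.2, 0, -0.5, 0, 0, 0, 0], [-0.2, 0, -0.5, 0, 0, 0, 0], [-0.3, 0, -1, 0, 0, 0, 0], [-0.4, -0.1, -1, 0, 0, 0, 0], [-0.5, -0.1, -1, 0, 0, 0, 0], [-0.5, -0.1, -1, 0, 0, 0, 0], [-0.5, 0, -1, 0, 0, 0, 0], [-0.5, 0, -1, 0, 0, 0, 0], [-0.5, 0, -1, 0, 0, 0, 0], [-0.5, 0, -1, 0, 0, 0, 0], [-0.5, 0, -1, 0, 0, 0, 0], [-0.3, 0, -1, 0, 0, 0, 0]])

```text
time_s: 18.85
tcp_pos: [0.493, 0.0013, 0.191]
eef_rot: [-180.0, -0.0, -174.8]
contact_force: [0.7, 0.2, -2.7]
gripper_width: 0.0115
```

```bash
cat > force.py <<'E'
from swing import *
def rep(n,name):
    fs=[];F=[];M=[];ts=[]
    for i in range(n):
        f,K,T=snap("scene","x");s=get_state();fs.append(f);F.append(s["contact_force"]);M.append(s["moment"])
    fs=np.array(fs);np.savez(f"pics/{name}.npz",f=fs)
    print(s["time_s"],s["tcp_pos"].round(4),"F",np.mean(F,0).round(2),"sd",np.std(F,0).round(2),"M",np.mean(M,0).round(3))
    for (r0,r1,c0,c1,n) in((160,182,355,380,"bow"),(185,212,340,385,"basket")):
        g=fs[:,r0:r1,c0:c1].astype(np.float32).mean(-1);w=cv2.createHanningWindow(g[0].shape[::-1],cv2.CV_32F)
        print(n,[np.round(cv2.phaseCorrelate(g[0],x,w)[0],2).tolist() for x in g[1:]])
E
python3 -c "
from force import *
rep(8,'s7')"
```

```text
19.25 [0.4931 0.0013 0.1911] F [ 0.19  0.1  -2.53] sd [0.74 0.47 0.33] M [-0.032  0.266 -0.002]
bow [[0.4, 0.18], [0.67, 0.1], [0.43, -0.31], [0.35, -0.13], [0.41, -0.08], [0.82, 0.31], [0.63, 0.23]]
basket [[0.54, 0.65], [0.17, 0.43], [-0.04, 0.26], [0.33, -0.36], [-0.42, -0.93], [-0.28, -1.07], [-0.73, -0.94]]
```

Request:
move_arm(commands=[[-0.1, 0, -1, 0, 0, 0, 0], [-0.1, 0, -1, 0, 0, 0, 0], [-0.1, 0, -1, 0, 0, 0, 0], [-0.1, 0, -1, 0, 0, 0, 0], [-0.1, 0, -1, 0, 0, 0, 0], [-0.1, 0, -1, 0, 0, 0, 0], [-0.1, 0, -1, 0, 0, 0, 0], [-0.1, 0, -0.5, 0, 0, 0, 0], [0, 0, -0.5, 0, 0, 0, 0], [0, 0, -0.5, 0, 0, 0, 0], [0, 0, 0, 0, 0, 0, 0]])

```text
time_s: 20.35
tcp_pos: [0.4922, 0.0013, 0.1825]
eef_rot: [180.0, -0.0, -174.8]
contact_force: [0.5, 0.1, -3.3]
gripper_width: 0.0118
```

```bash
python3 -c "
from force import *
rep(6,'s8')"
```

```text
20.65 [0.4923 0.0013 0.1826] F [ 0.42  0.41 -2.36] sd [0.5  0.44 0.58] M [-0.029  0.265 -0.001]
bow [[0.66, -0.18], [0.55, 0.05], [0.51, 0.01], [0.4, -0.03], [0.56, -0.14]]
basket [[0.45, 0.41], [0.15, 0.19], [0.1, 0.22], [-0.25, -0.28], [-0.15, -0.52]]
```

Request:
move_arm(commands=[[0, 0, -0.4, 0, 0, 0, 0], [0, 0, -0.4, 0, 0, 0, 0], [0, 0, -0.4, 0, 0, 0, 0], [0, 0, -0.4, 0, 0, 0, 0], [0, 0, -0.4, 0, 0, 0, 0], [0, 0, 0, 0, 0, 0, 0]])

```text
time_s: 21.25
tcp_pos: [0.4922, 0.0013, 0.1805]
eef_rot: [-180.0, -0.0, -174.8]
contact_force: [0.3, 0.1, -2.2]
gripper_width: 0.0117
```

```bash
python3 -c "
from force import *
rep(6,'s9')"
```

```text
21.55 [0.4923 0.0013 0.1806] F [-0.11  0.26 -2.73] sd [0.23 0.48 0.39] M [-0.017  0.24  -0.017]
bow [[0.51, -0.13], [0.42, 0.15], [0.44, 0.11], [0.44, -0.09], [0.29, -0.01]]
basket [[0.54, 0.3], [0.12, 0.37], [0.52, 0.27], [0.19, 0.36], [0.14, 0.03]]
```

Request:
move_arm(commands=[[0, 0, -0.4, 0, 0, 0, 0], [0, 0, -0.4, 0, 0, 0, 0], [0, 0, -0.4, 0, 0, 0, 0], [0, 0, 0, 0, 0, 0, 0]])

```text
time_s: 21.95
tcp_pos: [0.4922, 0.0013, 0.1793]
eef_rot: [-180.0, -0.0, -174.8]
contact_force: [-0.2, 0.1, -2.6]
gripper_width: 0.0118
```

```bash
python3 -c "
from force import *
rep(6,'s9b')"
```

```text
22.25 [0.4923 0.0013 0.1794] F [ 0.01 -0.28 -2.84] sd [0.24 0.62 0.52] M [-0.046  0.263 -0.015]
bow [[0.55, -0.18], [0.54, -0.38], [0.62, 0.07], [0.58, -0.21], [0.52, -0.43]]
basket [[0.51, 0.57], [0.2, 0.19], [0.16, 0.28], [-0.16, 0.2], [0.16, 0.22]]
```

Request:
move_arm(commands=[[0, 0, -0.4, 0, 0, 0, 0], [0, 0, -0.4, 0, 0, 0, 0], [0, 0, -0.4, 0, 0, 0, 0], [0, 0, 0, 0, 0, 0, 0]])

```text
time_s: 22.65
tcp_pos: [0.4922, 0.0013, 0.1781]
eef_rot: [-180.0, -0.0, -174.8]
contact_force: [-0.0, 0.3, -2.5]
gripper_width: 0.0115
```

```bash
python3 -c "
from force import *
rep(6,'s10')"
```

```text
22.95 [0.4923 0.0013 0.1782] F [ 0.04 -0.17 -2.37] sd [0.49 0.34 0.18] M [-0.036  0.262  0.007]
bow [[0.52, -0.13], [0.74, -0.23], [0.61, -0.36], [0.5, -0.13], [0.43, -0.13]]
basket [[0.5, 0.38], [0.21, 0.27], [0.03, 0.43], [0.18, 0.78], [0.1, 0.81]]
```

Request:
move_arm(commands=[[0, 0, -0.3, 0, 0, 0, 0], [0, 0, -0.3, 0, 0, 0, 0], [0, 0, -0.3, 0, 0, 0, 0], [0, 0, 0, 0, 0, 0, 0]])

```text
time_s: 23.35
tcp_pos: [0.4922, 0.0013, 0.1772]
eef_rot: [-180.0, -0.0, -174.8]
contact_force: [-0.6, 0.4, -1.4]
gripper_width: 0.0116
```

```bash
python3 -c "
from force import *
rep(6,'s11')"
```

```text
23.65 [0.4923 0.0013 0.1773] F [-0.02 -0.3  -2.46] sd [0.43 0.58 0.42] M [-0.019  0.268  0.011]
bow [[0.5, 0.15], [0.42, 0.1], [0.28, -0.06], [0.44, -0.04], [0.5, 0.06]]
basket [[0.46, 0.49], [0.19, 0.82], [0.17, 0.49], [-0.03, 0.61], [0.09, 0.68]]
```

Request:
move_arm(commands=[[0, 0, -0.3, 0, 0, 0, 0], [0, 0, -0.3, 0, 0, 0, 0], [0, 0, -0.3, 0, 0, 0, 0], [0, 0, 0, 0, 0, 0, 0]])

```text
time_s: 24.05
tcp_pos: [0.4922, 0.0013, 0.1763]
eef_rot: [-180.0, -0.0, -174.8]
contact_force: [-0.0, 0.9, -3.6]
gripper_width: 0.0117
```

```bash
python3 -c "
from force import *
rep(5,'s12')"
```

```text
24.3 [0.4923 0.0013 0.1764] F [ 0.08  0.34 -2.56] sd [0.35 0.65 0.1 ] M [-0.024  0.235  0.019]
bow [[0.32, -0.05], [0.49, -0.19], [0.41, -0.02], [0.57, 0.1]]
basket [[0.44, 0.49], [0.13, 0.3], [-0.01, 0.35], [0.14, 0.55]]
```

Request:
move_arm(commands=[[0, 0, -0.3, 0, 0, 0, 0], [0, 0, -0.3, 0, 0, 0, 0], [0, 0, -0.3, 0, 0, 0, 0], [0, 0, 0, 0, 0, 0, 0]])

```text
time_s: 24.7
tcp_pos: [0.4923, 0.0013, 0.1754]
eef_rot: [-180.0, -0.0, -174.8]
contact_force: [-0.8, -0.2, -2.6]
gripper_width: 0.0115
```

```bash
python3 -c "
from force import *
rep(5,'s13')"
```

```text
24.95 [0.4923 0.0013 0.1755] F [-0.06  0.21 -2.53] sd [0.29 0.34 0.53] M [-0.033  0.255  0.008]
bow [[0.56, -0.07], [0.43, -0.07], [0.6, -0.3], [0.53, -0.04]]
basket [[0.41, 0.4], [0.3, 0.78], [0.52, 0.52], [0.63, 1.07]]
```

Request:
move_arm(commands=[[0, 0, -0.3, 0, 0, 0, 0], [0, 0, -0.3, 0, 0, 0, 0], [0, 0, -0.3, 0, 0, 0, 0], [0, 0, 0, 0, 0, 0, 0]])

```text
time_s: 25.35
tcp_pos: [0.4922, 0.0013, 0.1745]
eef_rot: [-180.0, -0.0, -174.8]
contact_force: [-0.2, 0.5, -2.1]
gripper_width: 0.0119
```

```bash
python3 -c "
from force import *
rep(5,'s14')"
```

```text
25.6 [0.4923 0.0013 0.1746] F [ 0.35  0.32 -2.6 ] sd [0.3  0.3  0.58] M [-0.038  0.242  0.023]
bow [[0.51, -0.05], [0.5, -0.08], [0.52, -0.0], [0.67, -0.06]]
basket [[0.54, 0.43], [0.32, 0.63], [0.24, 0.83], [0.4, 0.63]]
```

Request:
move_arm(commands=[[0, 0, -0.3, 0, 0, 0, 0], [0, 0, -0.3, 0, 0, 0, 0], [0, 0, -0.3, 0, 0, 0, 0], [0, 0, 0, 0, 0, 0, 0]])

```text
time_s: 26.0
tcp_pos: [0.4924, 0.0013, 0.1737]
eef_rot: [180.0, 0.0, -174.8]
contact_force: [-0.7, 1.2, -1.7]
gripper_width: 0.0117
```

```bash
python3 -c "
from force import *
rep(5,'s15')
f=np.median(np.load('pics/s15.npz')['f'],0).astype(np.uint8)
cv2.imwrite('pics/v15.png',cv2.resize(f[145:220,335:405],None,fx=8,fy=8,interpolation=cv2.INTER_CUBIC))"
```

```text
26.25 [0.4923 0.0013 0.1737] F [-0.08  0.46 -1.63] sd [0.58 0.31 0.24] M [0.019 0.173 0.022]
bow [[0.44, 0.03], [0.55, -0.06], [0.64, -0.25], [0.53, -0.07]]
basket [[0.43, 0.46], [0.47, 0.52], [0.57, 0.87], [0.4, 0.99]]
```

View pics/v15.png

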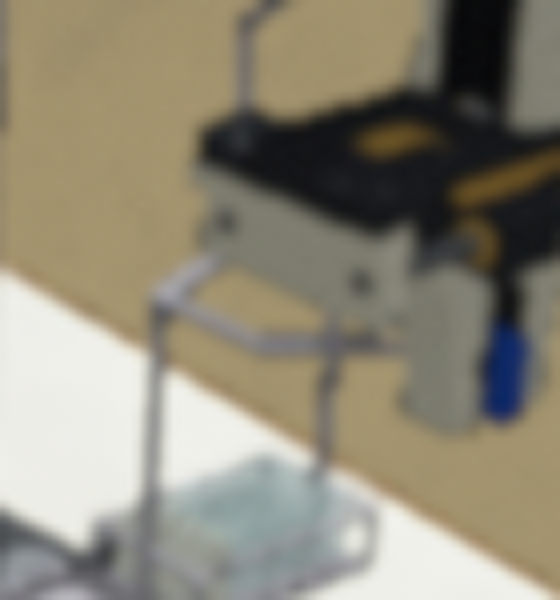

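Request:
move_arm(commands=[[0, 0, -0.2, 0, 0, 0, 0], [0, 0, -0.2, 0, 0, 0, 0], [0, 0, 0, 0, 0, 0, 0]])

```text
time_s: 26.55
tcp_pos: [0.4924, 0.0013, 0.1734]
eef_rot: [180.0, 0.0, -174.8]
contact_force: [0.5, 0.3, -1.0]
gripper_width: 0.0121
```

```bash
python3 -c "
from force import *
rep(6,'s16')"
```

```text
26.85 [0.4924 0.0013 0.1734] F [-0.05 -0.43 -0.4 ] sd [0.47 0.24 0.51] M [0.031 0.072 0.015]
bow [[0.63, -0.11], [0.39, -0.12], [0.47, -0.05], [0.41, 0.02], [0.39, -0.04]]
basket [[0.63, 0.49], [0.29, 0.52], [0.56, 0.75], [0.67, 0.69], [0.82, 1.13]]
```

Request:
move_arm(commands=[[0, 0, -0.2, 0, 0, 0, 0], [0, 0, -0.2, 0, 0, 0, 0], [0, 0, 0, 0, 0, 0, 0]])

```text
time_s: 27.15
tcp_pos: [0.4923, 0.0014, 0.1729]
eef_rot: [180.0, 0.0, -174.8]
contact_force: [-0.3, 0.9, 0.3]
gripper_width: 0.0115
```

```bash
python3 -c "
from force import *
rep(6,'s17')"
```

```text
27.45 [0.4923 0.0013 0.1729] F [-0.13  0.08  0.13] sd [0.35 0.21 0.55] M [0.131 0.011 0.041]
bow [[0.43, -0.01], [0.53, 0.01], [0.52, -0.1], [0.54, 0.14], [0.52, 0.09]]
basket [[0.51, 0.5], [0.29, 0.52], [0.41, 0.78], [0.48, 0.75], [0.37, 0.7]]
```

```bash
python3 -c "
from force import *
from plant import get_state
rep(12,'s18')
s=get_state();print(s['joint_torque'].round(2))
g=np.median(np.load('pics/s18.npz')['f'],0).astype(np.float32);h=np.median(np.load('pics/s14.npz')['f'],0).astype(np.float32)
for r0,r1,c0,c1 in((175,212,345,385),(130,160,360,372)):
    a=h[r0:r1,c0:c1].mean(-1);b=g[r0:r1,c0:c1].mean(-1);print(cv2.phaseCorrelate(a,b,cv2.createHanningWindow(a.shape[::-1],cv2.CV_32F)))
"
```

```text
28.05 [0.4923 0.0013 0.1729] F [-0.06  0.41  0.21] sd [0.54 0.55 0.43] M [0.137 0.033 0.036]
bow [[0.74, 0.09], [0.69, -0.07], [0.56, -0.04], [0.63, -0.05], [0.56, -0.13], [0.71, 0.24], [0.69, 0.15], [0.6, 0.08], [0.48, 0.06], [0.61, 0.11], [0.45, -0.09]]
basket [[0.5, 0.69], [0.43, 1.02], [0.49, 0.82], [0.56, 0.99], [0.88, 1.12], [0.77, 0.91], [0.79, 1.03], [0.61, 1.09], [0.45, 0.08], [0.09, -0.81], [-0.36, -0.08]]
[ -0.23 -34.43  26.15   6.29  -0.12  -0.04]
((-0.10661174280576091, 0.08115866986266695), 0.9782305562496185)
((0.0009962699829957344, 0.32563370932690816), 0.9985586133268144)
```

Request:
move_arm(commands=[[0, 0, 0.3, 0, 0, 0, 0], [0, 0, 0.4, 0, 0, 0, 0], [0, 0, 0.3, 0, 0, 0, 0], [0, 0.5, 0, 0, 0, 0, 0], [0, 0.5, 0, 0, 0, 0, 0], [0, 0.5, 0, 0, 0, 0, 0], [0, 0.5, 0, 0, 0, 0, 0], [0, 0.5, 0, 0, 0, 0, 0], [0, 0.5, 0, 0, 0, 0, 0], [0, 0, -0.3, 0, 0, 0, 0], [0, 0, -0.3, 0, 0, 0, 0], [0, 0, -0.2, 0, 0, 0, 0], [0, 0, 0, 0, 0, 0, 0]])

```text
time_s: 29.35
tcp_pos: [0.4924, 0.0043, 0.1732]
eef_rot: [180.0, 0.0, -174.8]
contact_force: [0.1, 0.5, -1.0]
gripper_width: 0.0118
```

```bash
python3 -c "
from force import *
rep(8,'s19')
"
```

```text
29.75 [0.4923 0.0043 0.1731] F [-0.15  0.2  -1.  ] sd [0.62 0.29 0.31] M [-0.006  0.141  0.009]
bow [[0.45, -0.02], [0.61, 0.13], [0.45, 0.17], [0.68, 0.1], [0.72, -0.03], [0.67, 0.07], [0.39, -0.1]]
basket [[0.46, 0.5], [0.08, 0.81], [0.22, 0.55], [0.26, 0.57], [0.26, 0.45], [0.34, 0.35], [0.46, 0.52]]
```

Request:
move_arm(commands=[[0, 0, 0.3, 0, 0, 0, 0], [0, 0.5, 0, 0, 0, 0, 0], [0, 0.5, 0, 0, 0, 0, 0], [0, 0.5, 0, 0, 0, 0, 0], [0, 0.5, 0, 0, 0, 0, 0], [0, 0.5, 0, 0, 0, 0, 0], [0, 0.5, 0, 0, 0, 0, 0], [0, 0, -0.3, 0, 0, 0, 0], [0, 0, -0.2, 0, 0, 0, 0], [0, 0, -0.2, 0, 0, 0, 0], [0, 0, 0, 0, 0, 0, 0]])

```text
time_s: 30.85
tcp_pos: [0.4926, 0.0074, 0.1729]
eef_rot: [180.0, 0.0, -174.8]
contact_force: [0.0, -1.4, 0.8]
gripper_width: 0.0112
```

```bash
python3 -c "
from force import *
rep(8,'s20')
"
```

```text
31.25 [0.4924 0.0073 0.1728] F [ 0.33 -1.24  1.46] sd [0.42 0.39 0.41] M [-0.493 -0.163 -0.134]
bow [[0.45, -0.07], [0.34, 0.11], [0.41, -0.14], [0.24, -0.2], [0.47, 0.04], [0.32, 0.19], [0.28, 0.02]]
basket [[0.46, 0.55], [0.4, 0.59], [0.51, 0.37], [0.31, 0.55], [0.26, 0.46], [0.41, 0.62], [0.49, 0.49]]
```

Request:
move_arm(commands=[[0, 0, 0.3, 0, 0, 0, 0], [0, 0, 0.4, 0, 0, 0, 0], [0, 0, 0.4, 0, 0, 0, 0], [0, -0.5, 0, 0, 0, 0, 0], [0, -0.5, 0, 0, 0, 0, 0], [0, -0.5, 0, 0, 0, 0, 0], [0, -0.5, 0, 0, 0, 0, 0], [0, -0.5, 0, 0, 0, 0, 0], [0, -0.4, 0, 0, 0, 0, 0], [0, 0, -0.3, 0, 0, 0, 0], [0, 0, -0.3, 0, 0, 0, 0], [0, 0, -0.3, 0, 0, 0, 0], [0, 0, 0, 0, 0, 0, 0]])

```text
time_s: 32.55
tcp_pos: [0.4925, 0.0044, 0.173]
eef_rot: [180.0, 0.0, -174.8]
contact_force: [-0.2, 0.5, -1.3]
gripper_width: 0.0119
```

```bash
python3 -c "
from force import *
rep(8,'s21')
"
```

```text
32.95 [0.4924 0.0044 0.173 ] F [ 0.11 -0.09 -0.73] sd [0.33 0.51 0.57] M [-0.069  0.077 -0.021]
bow [[0.52, 0.25], [0.51, 0.21], [0.43, 0.13], [0.23, 0.05], [0.27, 0.19], [0.39, 0.22], [0.45, 0.18]]
basket [[0.72, 0.48], [0.58, 0.55], [0.33, 0.36], [0.42, 0.54], [0.3, 0.65], [0.22, 0.57], [0.42, 0.6]]
```

Request:
move_arm(commands=[[0, -0.3, 0, 0, 0, 0, 0], [0, 0, -0.2, 0, 0, 0, 0], [0, 0, -0.2, 0, 0, 0, 0], [0, 0, 0, 0, 0, 0, 0]])

```text
time_s: 33.35
tcp_pos: [0.4925, 0.0042, 0.1727]
eef_rot: [180.0, 0.0, -174.8]
contact_force: [0.3, 0.2, 1.3]
gripper_width: 0.0112
```

```bash
python3 -c "
from force import *
rep(8,'s22')
"
```

```text
33.75 [0.4924 0.0042 0.1726] F [-0.13  0.24  1.56] sd [0.69 0.38 0.51] M [ 0.079 -0.076  0.02 ]
bow [[0.62, -0.02], [0.66, 0.06], [0.43, 0.03], [0.64, 0.16], [0.69, 0.1], [0.58, 0.13], [0.53, 0.08]]
basket [[0.59, 0.54], [0.18, 0.73], [0.17, 0.4], [0.2, 0.45], [0.39, 0.72], [0.49, 0.6], [0.56, 0.13]]
```

Request:
move_arm(commands=[[0, 0.1, 0.15, 0, 0, 0, 0], [0, 0, 0.1, 0, 0, 0, 0], [0, 0, 0, 0, 0, 0, 0]])

```text
time_s: 34.05
tcp_pos: [0.4922, 0.0042, 0.1727]
eef_rot: [-180.0, -0.0, -174.8]
contact_force: [0.7, -0.6, 1.0]
gripper_width: 0.0117
```

```bash
python3 -c "
from force import *
rep(8,'s23')
"
```

```text
34.45 [0.4922 0.0042 0.1727] F [-0.53  0.11  0.87] sd [0.37 0.43 0.47] M [ 0.053 -0.038  0.029]
bow [[0.59, 0.13], [0.55, -0.03], [0.65, 0.08], [0.45, -0.12], [0.32, 0.01], [0.67, 0.15], [0.45, -0.0]]
basket [[0.55, 0.47], [0.24, 0.22], [0.36, 0.36], [0.34, 0.67], [0.37, 0.75], [0.55, 1.03], [0.52, 0.38]]
```

Request:
move_arm(commands=[[0, 0, 0.15, 0, 0, 0, 0], [0, 0, 0, 0, 0, 0, 0], [0, 0, 0, 0, 0, 0, 0], [0, 0, 0, 0, 0, 0, 0], [0, 0, 0, 0, 0, 0, 0]], squeeze=3)

```text
time_s: 34.95
tcp_pos: [0.4922, 0.0042, 0.1728]
eef_rot: [-180.0, -0.0, -174.8]
contact_force: [-0.0, 0.1, 0.3]
gripper_width: 0.0121
```

```bash
python3 -c "
from force import *
rep(8,'s24')
print(get_state()['gripper_width'])
"
```

```text
Traceback (most recent call last):
  File "force.py", line 5, in rep
    f,K,T=snap("scene","x");s=get_state();fs.append(f);F.append(s["contact_force"]);M.append(s["moment"])
          ~~~~^^^^^^^^^^^^^
  File "h.py", line 6, in snap
    c=capture(cam);np.savez(f"pics/{name}.npz",f=c["frame"],K=c["camera_matrix"],T=c["world_to_cam"]);return c["frame"],c["camera_matrix"],c["world_to_cam"]
ValueError: 200 camera calls are used up
```

Request:
move_arm(commands=[[0, 0, 0, 0, 0, 0, 15], [0, 0, 0, 0, 0, 0, 15.5], [0, 0, 0, 0, 0, 0, 16], [0, 0, 0, 0, 0, 0, 17], [0, 0, 0, 0, 0, 0, 18], [0, 0, 0, 0, 0, 0, 20], [0, 0, 0, 0, 0, 0, 24], [0, 0, 0, 0, 0, 0, 28], [0, 0, 0, 0, 0, 0, 34], [0, 0, 0, 0, 0, 0, 42], [0, 0, 0, 0, 0, 0, 50], [0, 0, 0, 0, 0, 0, 50], [0, 0, 0, 0, 0, 0, 50]])

```text
time_s: 36.4
tcp_pos: [0.4922, 0.0042, 0.1729]
eef_rot: [-180.0, -0.0, -174.8]
contact_force: [0.2, -0.2, -0.0]
gripper_width: 0.0434
```

Fingers are open (43 mm) and the force reads zero. I back straight out along the handle, slowly.

Request:
move_arm(commands=[[-2, -0.2, 0, 0, 0, 0, 50], [-4, -0.4, 0, 0, 0, 0, 50], [-6, -0.5, 0, 0, 0, 0, 50], [-6, -0.5, 0, 0, 0, 0, 50], [-8, -0.7, 0, 0, 0, 0, 50], [-8, -0.7, 0, 0, 0, 0, 50], [-8, -0.7, 0, 0, 0, 0, 50], [-8, -0.7, 0, 0, 0, 0, 50], [-8, -0.7, 0, 0, 0, 0, 50], [-6, -0.5, 0, 0, 0, 0, 50], [-4, -0.4, 0, 0, 0, 0, 50], [0, 0, 0, 0, 0, 0, 50]])

```text
time_s: 37.6
tcp_pos: [0.4239, -0.0018, 0.173]
eef_rot: [180.0, 0.0, -174.8]
contact_force: [0.2, 0.2, 0.0]
gripper_width: 0.0439
```

Request:
move_arm(commands=[[0, 0, 0, 0, 0, 0, 50], [0, 0, 0, 0, 0, 0, 50], [0, 0, 0, 0, 0, 0, 50], [0, 0, 0, 0, 0, 0, 50], [0, 0, 0, 0, 0, 0, 50], [0, 0, 0, 0, 0, 0, 50], [0, 0, 0, 0, 0, 0, 50], [0, 0, 0, 0, 0, 0, 50], [0, 0, 0, 0, 0, 0, 50], [0, 0, 0, 0, 0, 0, 50], [0, 0, 0, 0, 0, 0, 50], [0, 0, 0, 0, 0, 0, 50], [0, 0, 0, 0, 0, 0, 50], [0, 0, 0, 0, 0, 0, 50], [0, 0, 0, 0, 0, 0, 50], [0, 0, 0, 0, 0, 0, 50], [0, 0, 0, 0, 0, 0, 50], [0, 0, 0, 0, 0, 0, 50], [0, 0, 0, 0, 0, 0, 50], [0, 0, 0, 0, 0, 0, 50]])

```text
time_s: 39.6
tcp_pos: [0.4243, -0.0018, 0.1729]
eef_rot: [180.0, 0.0, -174.8]
contact_force: [-0.1, 0.5, 0.6]
gripper_width: 0.0435
```

Request:
move_arm(commands=[[0, 0, 0, 0, 0, 0, 50], [0, 0, 0, 0, 0, 0, 50], [0, 0, 0, 0, 0, 0, 50], [0, 0, 0, 0, 0, 0, 50], [0, 0, 0, 0, 0, 0, 50], [0, 0, 0, 0, 0, 0, 50], [0, 0, 0, 0, 0, 0, 50], [0, 0, 0, 0, 0, 0, 50], [0, 0, 0, 0, 0, 0, 50], [0, 0, 0, 0, 0, 0, 50], [0, 0, 0, 0, 0, 0, 50], [0, 0, 0, 0, 0, 0, 50], [0, 0, 0, 0, 0, 0, 50], [0, 0, 0, 0, 0, 0, 50], [0, 0, 0, 0, 0, 0, 50], [0, 0, 0, 0, 0, 0, 50], [0, 0, 0, 0, 0, 0, 50], [0, 0, 0, 0, 0, 0, 50], [0, 0, 0, 0, 0, 0, 50], [0, 0, 0, 0, 0, 0, 50]])

```text
time_s: 41.6
tcp_pos: [0.4243, -0.0018, 0.1729]
eef_rot: [180.0, 0.0, -174.8]
contact_force: [-0.9, 0.0, -0.6]
gripper_width: 0.0438
```

Request:
move_arm(commands=[[0, 0, 0, 0, 0, 0, 50], [0, 0, 0, 0, 0, 0, 50], [0, 0, 0, 0, 0, 0, 50], [0, 0, 0, 0, 0, 0, 50], [0, 0, 0, 0, 0, 0, 50], [0, 0, 0, 0, 0, 0, 50], [0, 0, 0, 0, 0, 0, 50], [0, 0, 0, 0, 0, 0, 50], [0, 0, 0, 0, 0, 0, 50], [0, 0, 0, 0, 0, 0, 50], [0, 0, 0, 0, 0, 0, 50], [0, 0, 0, 0, 0, 0, 50], [0, 0, 0, 0, 0, 0, 50], [0, 0, 0, 0, 0, 0, 50], [0, 0, 0, 0, 0, 0, 50], [0, 0, 0, 0, 0, 0, 50], [0, 0, 0, 0, 0, 0, 50], [0, 0, 0, 0, 0, 0, 50], [0, 0, 0, 0, 0, 0, 50], [0, 0, 0, 0, 0, 0, 50]])

```text
time_s: 43.6
tcp_pos: [0.4243, -0.0018, 0.1729]
eef_rot: [180.0, 0.0, -174.8]
contact_force: [0.1, -0.1, -1.5]
gripper_width: 0.0439
```

Request:
move_arm(commands=[[0, 0, 0, 0, 0, 0, 50], [0, 0, 0, 0, 0, 0, 50], [0, 0, 0, 0, 0, 0, 50], [0, 0, 0, 0, 0, 0, 50], [0, 0, 0, 0, 0, 0, 50], [0, 0, 0, 0, 0, 0, 50], [0, 0, 0, 0, 0, 0, 50], [0, 0, 0, 0, 0, 0, 50], [0, 0, 0, 0, 0, 0, 50], [0, 0, 0, 0, 0, 0, 50], [0, 0, 0, 0, 0, 0, 50], [0, 0, 0, 0, 0, 0, 50], [0, 0, 0, 0, 0, 0, 50], [0, 0, 0, 0, 0, 0, 50], [0, 0, 0, 0, 0, 0, 50], [0, 0, 0, 0, 0, 0, 50], [0, 0, 0, 0, 0, 0, 50], [0, 0, 0, 0, 0, 0, 50], [0, 0, 0, 0, 0, 0, 50], [0, 0, 0, 0, 0, 0, 50]])

```text
time_s: 45.6
tcp_pos: [0.4242, -0.0018, 0.1729]
eef_rot: [-180.0, -0.0, -174.8]
contact_force: [0.4, -0.1, -0.4]
gripper_width: 0.0434
```

```bash
python3 -c "
from plant import *
s=get_state();print(s['time_s'],s['contact_force'],s['moment']);print(close_job())"
```

```text
45.6 [ 0.35741289 -0.08298437 -0.4229017 ] [-0.00173466 -0.04611252  0.02702224]
the job is handed in; nothing more can be done
None
```

The rack should now be hanging on the hook, but I couldn't see it at the end. I had used up all 200 camera calls before letting go, so level, still and undisturbed bystanders are unconfirmed.

**What I did**
- I took the rack by its blue handle and timed the hook's swing: 0.65 s period, about ±0.38 rad.
- The bail followed the hook out and caught it near its far turning point, in what was planned as one light contact. I did not measure the peak force of that contact.
- I eased the hook back to rest. The pictures then showed it still, to about ±0.1 px sideways.
- I slid the bail down along the shank and lowered in small steps until the hook took the weight.
- After release I backed the gripper out and waited 8 s before handing in at 45.6 s.

**What the last checks showed**
- **Seating:** the downward load on the wrist fell from about 2.5 N to about zero as the hook took the weight. After release and backing out, the wrist force stayed near zero apart from noise of up to about 1.5 N.
- **Level:** about 1° or better by eye, in a picture taken during the descent while the rack was still held.

**What did not go cleanly**
- The first seating was off the middle of the bail, shown by a sideways moment. I unloaded slightly and shifted the rack sideways twice to centre it.
- While doing that I overshot once to each side of the right setting. For a moment this pressed the rack about 1.5 N past its own weight, which is further than the task asked for.
- I then eased it back to about zero load before opening the fingers.

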